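# Check the surface thermometer on the hot check plate

### The arm

A 7-joint arm with a two-finger parallel gripper is mounted at the origin on a cart in front of the work surface, level with it; the furniture and walls round the work are solid. World frame = base frame: x ahead of the robot, y to its left, z up, the work surface at z = 0. Lengths are in m, angles in degrees, forces in N, time in s.
With the tool pointing down it reaches from about 0.425 to 0.95 m from the base axis. Payload 4.7 kg.
Tool frame: the origin (TCP) lies at the very end of the fingers, on their centre line; the grasp point (between the pads) lies 19 mm behind it; z points along the fingers, y is the line along which they close (so a half turn about z gives the same grasp; the last joint's range is limited). The gripper opens to 85 mm and grips with 20 to 120 N. Pads are 22 mm wide; open, the fingers measure 114 mm over their backs; the gripper's body (76 mm by 85 mm) begins 54 mm behind the grasp point. The pads swing forward as they close: fully open they stand 13 mm farther back than shut.
Start: joints at [-1.656, 26.849, -2.785, 87.806, 1.381, 65.374, -4.715], TCP at [0.675, 0, 0.231] pointing down, gripper open.
Joint ranges: [-148.3, 148.3], [-19.14, 114.17], [-79.39, 73.82], [5.75, 140.21], [-59.74, 239.74], [12.07, 113.84], [-152.46, 152.46]. Speed limits (degrees/s): [147.25, 147.25, 180, 180, 180, 180, 180].

### API

Orientations are given as [roll, pitch, yaw] about the fixed x, y, z axes, in that order (R = Rz(yaw) Ry(pitch) Rx(roll)).
In Python, from workcell import observe, grab_frame, calibration, close_job gives the robot as it stands.
- The arm moves only by the tool play_rows, never from a script. Its argument "moves" is a list of rows, each a list of 7 numbers: the shift along the tool's x, y, z in cm, then the turn, a rotation vector about the tool's x, y, z in rad, then the opening, from 0 (shut) to 1 (fully open). A call has 1 to 20 rows; each row is the pose to reach, as a shift and turn from the pose commanded when the call began, along the tool's axes at that moment; what a row does not reach only later rows make up. A row lasts 1/12 s, in which the tool goes at most 41.7 mm and 7.16 degrees, less where a joint would pass 70% of its speed; a pose out of reach is approached as far as the arm can. A call with a gripper value outside its range is refused whole. The fingers move at their own pace and stop on an object; "squeeze" is the grip in N (left out, the last holds). Time passes only in rows, so rows that repeat a pose let the fingers close. It gives the time, the measured TCP pose, the force, the opening and the grip force at its end, in the units of the state.
- observe(): the state, without advancing time (a new reading comes with each control period).
- grab_frame(name): name is "scene" or "side" or "wrist"; returns (picture, depth): 384x512x3 uint8, red, green, blue; 384x512 float32, m along the optical axis (not along the pixel's ray), 0 where there is no reading.
- calibration(name): a dict with "vertical_fov" (degrees; the focal length in pixels is half the picture's height over the tangent of half this angle, whatever the lens; pixels are square), "cx", "cy" (the principal point, pixels), "R" (3x3) and "t" (3): a world point X has camera coordinates R X + t; the wrist camera has in their place "T_tool_cam" (4x4, takes a point from camera to tool coordinates, whose origin is the TCP and whose axes are the flange's). Camera axes: x right, y down, z forward; pixel columns grow to the right and rows downward; lengths in m; the calibration is good to about 2 mm. The wrist camera is an equidistant fisheye: a pixel r from the principal point sees the ray r / f radians off the axis. A picture is of the moment at which its call begins: read the wrist's pose just before it. calibration takes no time and is no camera call.
- close_job(): hands the job in; it is judged then, once.
The state is a dict: "t": time; "qpos": joint angles; "dq": joint speeds; "joint_efforts": joint torques, N m; "tcp_pos": TCP position; "orientation": TCP orientation; "ft_force": force on the tool from outside, world axes, zero at the start; "moment": the same for the moment, N m; "grip_width": finger opening in m; "finger_force": force on a finger pad.
Only numpy, scipy, OpenCV 4.12 (cv2) and the standard library are available. Lean on these libraries where they do the work, as an engineer would, in place of code of your own. Each camera call takes 0.05 s, during which the arm holds its last target. There are 200 camera calls.

### The job

Check the yellow surface thermometer on the electric check plate: first push the blue draught collar down over the plate's round steel boss until it sits fully home on the plate, and let it go. Then take the thermometer from its grey holder, lower it through the collar and keep its spring foot pressed gently on the red dot on top of the boss, upright, with the foot pushed in about halfway (6 mm of its 12 mm) and the thermometer clear of the collar. Finish while still holding it there, and leave the mug, the apple and the honey jar where they stand.

Things in the scene. Friction and masses are not known exactly. Their poses are not given: they have to be found in the camera images.
- hotplate: Electric check plate, fixed, on the work surface: black housing 120 mm along its x, 160 mm along its y, 30 mm high, with a dark steel top at z 30 mm covering x -22 to +54 mm; a slightly lower control strip with a dial and a window (highest point 30 mm) lies along its -x edge. Origin: centre of the underside; z up. The steel boss stands on the top at x = +18, y = 0 mm.
- boss: Round steel boss (spigot) fixed on the check plate, 30 mm diameter, 14 mm high, its top edge bevelled 2.5 mm. Origin: centre of its foot, on the plate's steel top (30 mm above the work surface); z up.
- spot (a point): Centre of the red dot (10 mm diameter) on the flat top of the boss, 44 mm above the work surface.
- collar: Rigid blue plastic collar, an open tube: 44 mm outside diameter, 33 mm bore, 40 mm high, about 60 g, loose, standing upright on the work surface at the start. Origin: centre of its lower end; z along the bore, up. It slips over the boss with 1.5 mm play all round; fully home its lower end rests on the plate's steel top and its rim stands 26 mm above the boss.
- holder: Grey block, fixed, 64 x 64 mm and 75 mm high, with an upright round hole 21 mm in diameter and 72 mm deep in the middle of its top; the thermometer hangs in it. Origin: centre of the underside; z up. Holder and collar stand on opposite sides of the check plate, which is where changes.
- probe: Yellow thermometer, loose, 115 g, upright in the holder. Origin: underside centre of its black flange (34 mm diameter, 4 mm thick), which rests on the holder's top at 75 mm; z up along it. Square handle 24 x 24 mm from z = 4 to 78 mm, faces square to its x and y, display on -x. Below: steel barrel, 15 mm diameter, to z = -42; copper spring foot to z = -60 mm.
- probe_foot (a point): Centre of the underside of the thermometer's round copper foot (14 mm diameter, 4 mm thick), 60 mm below the flange's underside when not pressed in.
- probe_tip (a joint): How far the spring foot is pushed in towards the handle, in m: 0 free, 0.012 fully in. The spring takes about 1 N to start and 0.4 N more for each mm (3.4 N at 6 mm). The 14 mm gap between barrel and foot shrinks by this much.
- mug: Purple mug behind the plate, 80 x 110 x 89 mm; a loose bystander. Origin: centre of the underside.
- apple: Red apple, about 76 mm; a loose bystander behind and left. Origin: its underside.
- honey_jar: Honey jar with a red lid, 59 mm diameter, 85 mm high; a loose bystander at the right. Origin: centre of the underside.
There are look-alikes about, which are no part of the job. There is more than one size of the probe; the one meant has the size given above.

How it is judged (in metres and radians):
On the way, in this order (a step that is already met when the one before it is completed fails the run):
1. the collar sits fully home over the boss, released, while the thermometer still stands in its holder (horizontal distance between collar and spot below 0.004 m and z of collar in the frame of hotplate between 0.026 and 0.0335 m and angle between collar's own z axis and vertical below 0.08 rad and contact force between the fingers and collar below 0.3 N and distance of probe from where it was at the start of the episode below 0.02 m), for 0.2 s.
2. the held thermometer's foot is pressed gently on the red dot (horizontal distance between probe_foot and spot below 0.006 m and distance between probe_foot and spot below 0.0075 m and angle between probe's own z axis and vertical below 0.12 rad and value of joint probe_tip between 0.003 and 0.009 m and contact force between probe_tip and boss between 1.2 and 8 N and contact force between the fingers and probe above 1 N and contact force between probe and collar below 1 N and contact force between probe and holder below 0.2 N and linear speed of probe below 0.02 m/s), for 0.3 s.
At the end, for the whole second after the job is handed in: Collar home on the plate (3.5 mm) round the boss (4 mm), upright (0.08 rad), not held. Thermometer still, held by the fingers, upright (0.12 rad), foot on the boss within 6 mm of the dot's centre, pushed in 3 to 9 mm with 1.2 to 8 N, clear of the holder and not leaning on the collar (1 N) (all of step 2 and horizontal distance between collar and spot below 0.004 m and z of collar in the frame of hotplate between 0.026 and 0.0335 m and angle between collar's own z axis and vertical below 0.08 rad and contact force between the fingers and collar below 0.3 N); the arm keeps its last pose, push and grip.
It fails at once if the thermometer presses on the check plate or its boss with more than 20 N (contact force between probe and hotplate above 20 N).
It fails at once if the mug is moved more than 3 cm (distance of mug from where it was at the start of the episode above 0.03 m).
It fails at once if the apple is moved more than 3 cm (distance of apple from where it was at the start of the episode above 0.03 m).
It fails at once if the honey jar is moved more than 3 cm (distance of honey_jar from where it was at the start of the episode above 0.03 m).
It also fails if it takes over 48 s, if anything falls off the work surface, if the arm or the gripper's body presses on something with over 40 N, if the wrist force passes 120 N, or if a joint passes its speed limit or range.

## Working session

There is one attempt and no reset: what is moved stays moved. The work goes in short steps, Python scripts to look and compute and a tool call to move; the robot and the scene stay as the last step left them, time stands still between calls to the robot, and variables do not carry over. Pictures are saved under pics/ and viewed, at most 10 in all, crops included, and the job is handed in when it is done.

Besides the shell and the picture viewer there is one more tool, called by a JSON object that holds its "api" and its "payload". play_rows: Moves the arm, as the interface text tells. Its arguments: {"type":"object","properties":{"moves":{"type":"array"},"squeeze":{"type":"number"}},"required":["moves"]}

```bash
mkdir -p pics
cat > h.py <<'E'
import numpy as np, cv2
from workcell import observe, grab_frame, calibration, close_job
from scipy.spatial.transform import Rotation as Ro
def cloud(name):
    s=observe(); im,d=grab_frame(name); c=calibration(name)
    f=192/np.tan(np.radians(c['vertical_fov'])/2)
    v,u=np.mgrid[0:384,0:512]
    x=(u-c['cx'])/f; y=(v-c['cy'])/f
    if name=='wrist':
        r=np.hypot(x,y)+1e-9; k=np.tan(r)/r; x=x*k; y=y*k
    P=np.stack([x*d,y*d,d],-1)
    if name=='wrist':
        T=np.array(c['T_tool_cam']); P=P@T[:3,:3].T+T[:3,3]
        P=P@Ro.from_euler('xyz',s['orientation'],degrees=True).as_matrix().T+np.array(s['tcp_pos'])
    else:
        P=(P-np.array(c['t']))@np.array(c['R'])
    return im,d,P
def save(n,im): cv2.imwrite('pics/'+n,im[...,::-1])
E
python3 - <<'E'
from h import *
print(observe())
a=cloud('scene');b=cloud('side')
np.savez('s.npz',im=a[0],d=a[1],P=a[2]);np.savez('d.npz',im=b[0],d=b[1],P=b[2])
save('scene.png',cv2.resize(a[0],(800,600)));save('side.png',b[0])
E
```

```text
{'t': 0.0, 'qpos': array([-1.65438195, 26.89764736, -2.78461837, 87.8738748 ,  1.38113376,
       65.37208286, -4.71730247]), 'dq': array([-0.05075007,  0.03163592,  0.05132208,  0.03547405, -0.06667116,
        0.0382764 ,  0.02626234]), 'joint_efforts': array([ 1.18357209e-03, -5.10321057e+01, -4.63755790e-02, -2.37716943e+01,
        1.05899444e-02,  7.35067850e-03,  1.56414734e-05]), 'tcp_pos': array([ 6.74429838e-01, -3.46133927e-06,  2.30256277e-01]), 'orientation': array([-1.79890037e+02,  4.06383720e-03,  8.99989082e+01]), 'ft_force': array([-0.46327445, -0.24497145, -0.52816078]), 'moment': array([ 0.0292766 ,  0.01669763, -0.0630188 ]), 'finger_force': 0.0, 'grip_width': 0.08538473441468974}
```

View pics/scene.png

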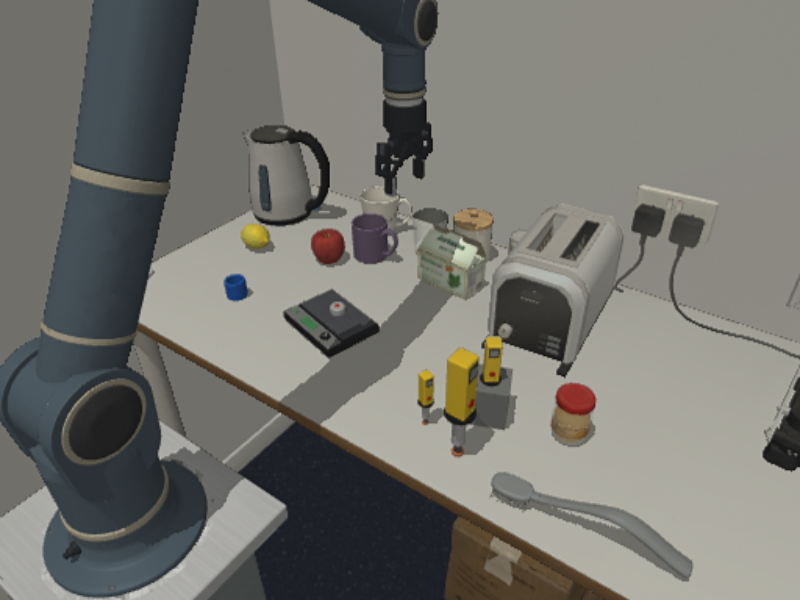

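View pics/side.png

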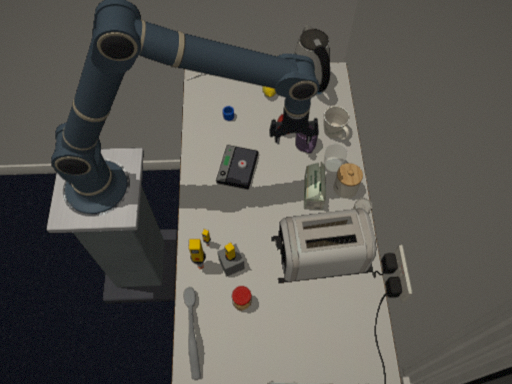

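Scene picture (800x600): the blue collar is at (235,287), the plate with its boss at (337,309) and the grey holder at (495,395). Candidates for the thermometer are small (425,388), big (461,385) and the one in the holder (492,360). I choose the one in the holder, since it hangs in the grey block. Next I measure and check its size in a crop.

Run:
```python
from h import *
for n in 'sd':
    z=np.load(n+'.npz');im=z['im'];P=z['P'];d=z['d']
    hsv=cv2.cvtColor(im,cv2.COLOR_RGB2HSV)
    ok=(d>0)&(abs(P[...,2]-.1)<.15)&(P[...,0]>.25)
    for nm,lo,hi in(('blue',(105,120,50),(125,255,255)),('yel',(20,150,90),(32,255,255)),('red',(0,150,90),(6,255,255)),('red2',(174,150,90),(180,255,255)),):
        m=(cv2.inRange(hsv,lo,hi)>0)&ok
        k,l,st,ce=cv2.connectedComponentsWithStats(m.astype(np.uint8))
        for i in range(1,k):
            if st[i,4]<12: continue
            q=P[l==i]; print(n,nm,ce[i].round(),st[i,4],np.percentile(q,2,0).round(3),np.percentile(q,98,0).round(3))
    hm=ok&(P[...,2]>.018)&(P[...,2]<.04)&(hsv[...,2]<90)
    k,l,st,ce=cv2.connectedComponentsWithStats(hm.astype(np.uint8))
    for i in range(1,k):
        if st[i,4]>300:
            q=P[l==i][:,:2].astype(np.float32); print(n,'plate',st[i,4],cv2.minAreaRect(q))
    hm=ok&(abs(P[...,2]-.075)<.004)&(hsv[...,1]<60)
    k,l,st,ce=cv2.connectedComponentsWithStats(hm.astype(np.uint8))
    for i in range(1,k):
        if st[i,4]>30:
            q=P[l==i][:,:2].astype(np.float32); print(n,'z75',ce[i].round(),st[i,4],cv2.minAreaRect(q))
im=np.load('s.npz')['im'];save('crop.png',cv2.resize(im[205:305,255:345],(720,800))[:600] if 0 else cv2.resize(im[205:305,250:350],(600,600),interpolation=cv2.INTER_CUBIC))
```

```text
s blue [151. 184.] 191 [0.447 0.265 0.003] [0.486 0.306 0.042]
s yel [163. 151.] 209 [0.603 0.356 0.017] [0.643 0.415 0.059]
s yel [315. 230.] 234 [ 0.454 -0.321  0.082] [ 0.476 -0.297  0.154]
s yel [294. 245.] 693 [ 0.352 -0.327  0.095] [ 0.381 -0.296  0.196]
s yel [272. 248.] 152 [ 0.381 -0.246  0.052] [ 0.398 -0.227  0.108]
s red [209. 155.] 247 [0.647 0.184 0.033] [0.702 0.235 0.069]
s red [368. 255.] 376 [ 0.471 -0.461  0.077] [ 0.523 -0.411  0.087]
s plate 975 ((0.49487465620040894, 0.05220992863178253), (0.15990401804447174, 0.1200331300497055), 75.80854034423828)
s z75 [228. 110.] 64 ((0.9619879722595215, 0.3561868667602539), (0.1794402301311493, 0.010027962736785412), 89.9073715209961)
s z75 [149. 114.] 39 ((0.7632543444633484, 0.6004536151885986), (0.014091186225414276, 0.09926368296146393), 88.58006286621094)
s z75 [263. 120.] 38 ((0.9608593583106995, 0.18289640545845032), (0.01154803205281496, 0.08594797551631927), 1.3066613674163818)
s z75 [121. 127.] 79 ((0.6237387657165527, 0.6026648879051208), (0.16159790754318237, 0.015391684137284756), 0.0014874880434945226)
s z75 [
[... 1810 characters left out ...]
234.] 43 [ 0.383 -0.248  0.069] [ 0.401 -0.228  0.112]
d yel [195. 248.] 188 [ 0.354 -0.329  0.112] [ 0.385 -0.295  0.2  ]
d yel [230. 250.] 112 [ 0.456 -0.323  0.092] [ 0.482 -0.295  0.156]
d red [280. 119.] 15 [0.651 0.211 0.058] [0.662 0.234 0.069]
d red [241. 295.] 274 [ 0.475 -0.461  0.079] [ 0.524 -0.41   0.091]
d plate 981 ((0.49589771032333374, 0.05165669694542885), (0.16367511451244354, 0.11823957413434982), 74.90367889404297)
d z75 [316. 198.] 67 ((0.7507443428039551, -0.10805536806583405), (0.030853571370244026, 0.06294752657413483), 85.12635803222656)
d z75 [230. 259.] 217 ((0.46779245138168335, -0.3083822727203369), (0.06415485590696335, 0.06515473127365112), 21.773515701293945)
```

View pics/crop.png

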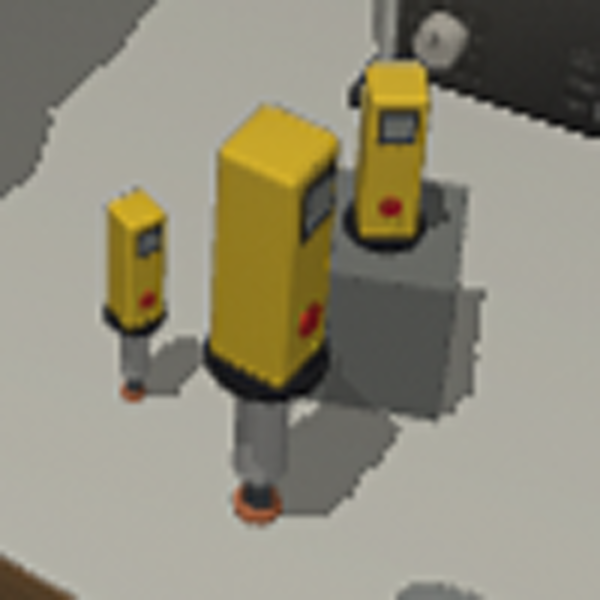

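The crop shows the holder thermometer. Its handle spans z 82–154 mm and is 24 mm wide, matching the description, so it is the right one. The other two are the wrong size. Now I go over the plate for a wrist look.

{"api": "play_rows", "payload": {"moves": [[4.7, -16.1, 0, 0, 0, 0, 1], [4.7, -16.1, 0, 0, 0, 0, 1], [4.7, -16.1, 0, 0, 0, 0, 1], [4.7, -16.1, 0, 0, 0, 0, 1], [4.7, -16.1, 0, 0, 0, 0, 1], [4.7, -16.1, 0, 0, 0, 0, 1], [4.7, -16.1, 0, 0, 0, 0, 1], [4.7, -16.1, 0, 0, 0, 0, 1]]}}

```text
t: 0.77
tcp_pos: [0.5153, 0.0466, 0.2316]
orientation: [179.9, -0.0, 89.9]
ft_force: [0.0, -0.1, 0.8]
grip_width: 0.0852
finger_force: 0.0
```

Run:
```python
from h import *
o=observe();print(o['t'],o['tcp_pos'],o['orientation'])
a=cloud('wrist');np.savez('w1.npz',im=a[0],d=a[1],P=a[2]);save('w1.png',a[0])
```

```text
0.7667 [0.51534685 0.04660504 0.23157193] [ 1.79927261e+02 -3.01504416e-03  8.99441718e+01]
```

View pics/w1.png

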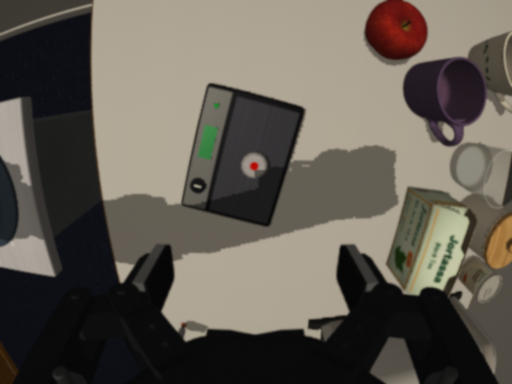

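The wrist view shows the boss with its red dot at pixel (254,166). The apple and mug are clear of it. Next I measure the dot, then look from above the collar.

```bash
cat >> h.py <<'E'
def circ(P,m):
    q=P[m][:,:2].astype(np.float32); (c,r)=cv2.minEnclosingCircle(q); return np.round(c,4),round(r,4),np.median(P[m],0).round(4)
E
python3 - <<'E'
from h import *
z=np.load('w1.npz');im,d,P=z['im'],z['d'],z['P']
hsv=cv2.cvtColor(im,cv2.COLOR_RGB2HSV)
red=((hsv[...,0]<8)|(hsv[...,0]>172))&(hsv[...,1]>140)
near=np.hypot(P[...,0]-.513,P[...,1]-.047)<.04
m=red&near; print('dot',circ(P,m),P[m].mean(0))
m=near&(P[...,2]>.041); print('boss',circ(P,m))
pl=(P[...,2]>.018)&(np.hypot(P[...,0]-.5,P[...,1]-.05)<.13)
print(cv2.minAreaRect(P[pl][:,:2].astype(np.float32)),np.median(P[pl][:,2]))
E
```

```text
dot (array([0.5139, 0.0462]), 0.0044, array([0.5144, 0.0472, 0.0438])) [0.51410394 0.04714701 0.04386598]
boss (array([0.513, 0.047]), 0.0401, array([0.5136, 0.0605, 0.3184]))
((0.5119088888168335, 0.04834932088851929), (0.15940220654010773, 0.15177205204963684), 74.99114227294922) 0.30492482653008945
```

{"api": "play_rows", "payload": {"moves": [[4, -0.8, 0, 0, 0, 0, 1], [8, -1.6, 0, 0, 0, 0, 1], [12, -2.5, 0, 0, 0, 0, 1], [16, -3.3, 0, 0, 0, 0, 1], [19, -4, 0, 0, 0, 0, 1], [20, -4.7, 0, 0, 0, 0, 1], [20, -4.7, 0, 0, 0, 0, 1], [20, -4.7, 0, 0, 0, 0, 1]]}}

```text
t: 1.48
tcp_pos: [0.4677, 0.2465, 0.231]
orientation: [-180.0, 0.1, 90.0]
ft_force: [0.5, -1.2, 0.8]
grip_width: 0.0852
finger_force: 0.0
```

Run:
```python
from h import *
o=observe();print(o['t'],o['tcp_pos'],o['orientation'])
im,d,P=cloud('wrist')
hsv=cv2.cvtColor(im,cv2.COLOR_RGB2HSV)
m=(cv2.inRange(hsv,(105,120,30),(125,255,255))>0)&(np.hypot(P[...,0]-.466,P[...,1]-.286)<.06)
print(m.sum(),P[m].min(0),P[m].max(0)); mt=m&(P[...,2]>.037); print('collar rim',circ(P,mt),circ(P,m))
```

```text
1.4833 [0.46774502 0.24646911 0.23095137] [-1.79988184e+02  5.02005544e-02  8.99902912e+01]
540 [ 0.44747163  0.26530779 -0.00169428] [0.48920498 0.32322217 0.37323432]
collar rim (array([0.4685, 0.2942]), 0.0291, array([0.4678, 0.2849, 0.0396])) (array([0.4724, 0.2939]), 0.0297, array([0.4678, 0.2816, 0.0394]))
```

Run:
```python
from h import *
im,d,P=cloud('wrist')
hsv=cv2.cvtColor(im,cv2.COLOR_RGB2HSV)
m=(cv2.inRange(hsv,(100,80,30),(128,255,255))>0)&(abs(P[...,2]-.04)<.003)&(np.hypot(P[...,0]-.466,P[...,1]-.286)<.06)
print('collar rim',m.sum(),circ(P,m),cv2.fitEllipse(P[m][:,:2].astype(np.float32)))
z=np.load('w1.npz');P=z['P'];m=(abs(P[...,2]-.044)<.003)&(np.hypot(P[...,0]-.513,P[...,1]-.047)<.02)
print('boss',m.sum(),circ(P,m))
```

```text
collar rim 488 (array([0.4681, 0.286 ]), 0.0217, array([0.4683, 0.286 , 0.0396])) ((0.4680497348308563, 0.28600889444351196), (0.037922512739896774, 0.03836503624916077), 113.8023452758789)
boss 498 (array([0.5136, 0.0474]), 0.0149, array([0.5133, 0.048 , 0.0436]))
```

{"api": "play_rows", "payload": {"moves": [[2, 0.1, 2, 0, 0, 0, 1], [3.9, 0.1, 5, 0, 0, 0, 1], [3.9, 0.1, 9, 0, 0, 0, 1], [3.9, 0.1, 13, 0, 0, 0, 1], [3.9, 0.1, 16, 0, 0, 0, 1], [3.9, 0.1, 18, 0, 0, 0, 1], [3.9, 0.1, 20, 0, 0, 0, 1], [3.9, 0.1, 21.2, 0, 0, 0, 1], [3.9, 0.1, 21.7, 0, 0, 0, 1], [3.9, 0.1, 21.7, 0, 0, 0, 1], [3.9, 0.1, 21.7, 0, 0, 0, 0.3], [3.9, 0.1, 21.7, 0, 0, 0, 0.3], [3.9, 0.1, 21.7, 0, 0, 0, 0.3], [3.9, 0.1, 21.7, 0, 0, 0, 0.3], [3.9, 0.1, 21.7, 0, 0, 0, 0.3], [3.9, 0.1, 21.7, 0, 0, 0, 0.3], [3.9, 0.1, 21.7, 0, 0, 0, 0.3], [3.9, 0.1, 21.7, 0, 0, 0, 0.3]], "squeeze": 25}}

```text
t: 3.08
tcp_pos: [0.4688, 0.2865, 0.0157]
orientation: [179.9, -0.1, 90.0]
ft_force: [-1.3, -1.6, 6.5]
grip_width: 0.0431
finger_force: 25.2
```

{"api": "play_rows", "payload": {"moves": [[0, 0, -1, 0, 0, 0, 0.3], [0, 0, -4, 0, 0, 0, 0.3], [-2, 0.4, -7, 0, 0, 0, 0.3], [-5, 1, -8, 0, 0, 0, 0.3], [-8, 1.5, -8, 0, 0, 0, 0.3], [-11, 2, -8, 0, 0, 0, 0.3], [-14, 2.6, -8, 0, 0, 0, 0.3], [-17, 3.2, -8, 0, 0, 0, 0.3], [-20, 3.8, -8, 0, 0, 0, 0.3], [-22, 4.2, -8, 0, 0, 0, 0.3], [-23.4, 4.4, -8, 0, 0, 0, 0.3], [-23.9, 4.5, -8, 0, 0, 0, 0.3], [-23.9, 4.5, -8, 0, 0, 0, 0.3], [-23.9, 4.5, -8, 0, 0, 0, 0.3]]}}

```text
t: 4.25
tcp_pos: [0.5129, 0.048, 0.0946]
orientation: [180.0, -0.0, 90.0]
ft_force: [-0.0, 0.0, -1.4]
grip_width: 0.0435
finger_force: 25.9
```

```bash
cat > c.py <<'E'
from h import *
for n in('wrist','scene','side'):
    o=observe(); im,d,P=cloud(n)
    hsv=cv2.cvtColor(im,cv2.COLOR_RGB2HSV)
    t=o['tcp_pos']
    m=(cv2.inRange(hsv,(100,80,30),(128,255,255))>0)&(np.hypot(P[...,0]-t[0],P[...,1]-t[1])<.04)&(d>0)
    if m.sum()<15: print(n,m.sum()); continue
    q=P[m]; zt=np.percentile(q[:,2],97); print(n,m.sum(),np.percentile(q,2,0).round(4),np.percentile(q,98,0).round(4))
    mt=m&(abs(P[...,2]-zt)<.004)
    if mt.sum()>5: print('rim',mt.sum(),circ(P,mt))
    if n=='wrist': save('w_%d.png'%(o['t']*100),im)
    if n=='scene': save('s_%d.png'%(o['t']*100),cv2.resize(im[130:260,140:310],(680,520)))
print(o['t'],t,o['orientation'])
E
python3 c.py; ls pics
```

```text
wrist 6927 [0.493  0.0287 0.0799] [0.5325 0.069  0.1193]
rim 2697 (array([0.513 , 0.0472]), 0.0225, array([0.513 , 0.051 , 0.1183]))
scene 194 [ 0.4926  0.0252 -0.0535] [0.535  0.0649 0.1297]
rim 39 (array([0.5137, 0.0473]), 0.0218, array([0.5227, 0.0373, 0.1185]))
side 196 [0.4904 0.0233 0.0801] [0.5322 0.0695 0.355 ]
4.35 [0.51282237 0.04873919 0.09449902] [ 1.79991174e+02 -4.87261080e-02  9.01410569e+01]
crop.png
s_430.png
scene.png
side.png
w1.png
w_425.png
```

{"api": "play_rows", "payload": {"moves": [[0, 0.08, 1, 0, 0, 0, 0.3], [0, 0.08, 2, 0, 0, 0, 0.3], [0, 0.08, 2.8, 0, 0, 0, 0.3], [0, 0.08, 3.2, 0, 0, 0, 0.3], [0, 0.08, 3.5, 0, 0, 0, 0.3], [0, 0.08, 3.8, 0, 0, 0, 0.3], [0, 0.08, 4.1, 0, 0, 0, 0.3], [0, 0.08, 4.4, 0, 0, 0, 0.3], [0, 0.08, 4.6, 0, 0, 0, 0.3], [0, 0.08, 4.8, 0, 0, 0, 0.3], [0, 0.08, 4.8, 0, 0, 0, 0.3], [0, 0.08, 4.8, 0, 0, 0, 0.3]]}}

```text
t: 5.4
tcp_pos: [0.5138, 0.047, 0.0463]
orientation: [180.0, -0.0, 90.0]
ft_force: [-0.4, -1.1, 0.5]
grip_width: 0.0433
finger_force: 25.9
```

```bash
python3 c.py
```

```text
wrist 6695 [0.4938 0.0286 0.033 ] [0.5335 0.068  0.0711]
rim 2691 (array([0.5139, 0.0463]), 0.0225, array([0.5139, 0.0496, 0.07  ]))
scene 191 [0.4925 0.0257 0.0292] [0.534  0.0623 0.0793]
rim 32 (array([0.5147, 0.0447]), 0.0206, array([0.5233, 0.0342, 0.0708]))
side 191 [0.492  0.0161 0.0337] [0.5349 0.0671 0.3987]
5.5 [0.51396791 0.04706776 0.04649012] [ 1.79975068e+02 -4.53830838e-03  9.00010694e+01]
```

{"api": "play_rows", "payload": {"moves": [[0, 0, 0.1, 0, 0, 0, 0.3], [0, 0, 0.2, 0, 0, 0, 0.3], [0, 0, 0.2, 0, 0, 0, 0.3], [0, 0, 0.2, 0, 0, 0, 0.3]]}}

```text
t: 5.88
tcp_pos: [0.5141, 0.0471, 0.0457]
orientation: [180.0, 0.0, 90.0]
ft_force: [-3.5, -1.0, 9.1]
grip_width: 0.0435
finger_force: 26.7
```

{"api": "play_rows", "payload": {"moves": [[0, 0, -0.1, 0, 0, 0, 1], [0, 0, -0.1, 0, 0, 0, 1], [0, 0, -0.1, 0, 0, 0, 1], [0, 0, -0.1, 0, 0, 0, 1], [0, 0, -0.1, 0, 0, 0, 1], [0, 0, -0.1, 0, 0, 0, 1], [0, 0, -2, 0, 0, 0, 1], [0, 0, -5, 0, 0, 0, 1], [0, 0, -9, 0, 0, 0, 1], [0, 0, -13, 0, 0, 0, 1], [0, 0, -15, 0, 0, 0, 1], [0, 0, -15, 0, 0, 0, 1]]}}

```text
t: 6.88
tcp_pos: [0.5171, 0.0476, 0.1996]
orientation: [179.4, -0.1, 90.0]
ft_force: [0.5, -0.2, 0.3]
grip_width: 0.0852
finger_force: 0.0
```

```bash
python3 c.py
```

```text
wrist 1417 [0.4919 0.0195 0.0293] [0.537  0.068  0.0708]
rim 677 (array([0.5138, 0.0465]), 0.022, array([0.5145, 0.0468, 0.0695]))
scene 254 [0.4918 0.0259 0.0301] [0.5327 0.0668 0.072 ]
rim 46 (array([0.513, 0.048]), 0.0227, array([0.5118, 0.0418, 0.0694]))
side 176 [0.4892 0.014  0.0296] [0.5349 0.0693 0.438 ]
6.9833 [0.51397241 0.04701568 0.19484431] [ 1.79910850e+02 -5.64292366e-03  8.99946762e+01]
```

{"api": "play_rows", "payload": {"moves": [[-1, 0, -3, 0, 0, 0, 1], [-4, -0.5, -5.5, 0, 0, 0, 1], [-7.5, -1, -7.5, 0, 0, 0, 1], [-11, -1.4, -9, 0, 0, 0, 1], [-14.5, -2, -10, 0, 0, 0, 1], [-18, -2.4, -11, 0, 0, 0, 1], [-21.5, -2.8, -12, 0, 0, 0, 1], [-25, -3.2, -12, 0, 0, 0, 1], [-28.5, -3.6, -12, 0, 0, 0, 1], [-32, -4, -12, 0, 0, 0, 1], [-35, -4.4, -12, 0, 0, 0, 1], [-37.5, -4.6, -12, 0, 0, 0, 1], [-39, -4.6, -12, 0, 0, 0, 1], [-39, -4.6, -12, 0, 0, 0, 1], [-39, -4.6, -12, 0, 0, 0, 1]]}}

```text
t: 8.28
tcp_pos: [0.4671, -0.3429, 0.3119]
orientation: [-179.8, -0.1, 89.9]
ft_force: [-0.2, 1.5, -0.0]
grip_width: 0.0853
finger_force: 0.0
```

```bash
cat > p.py <<'E'
from h import *
o=observe();print(o['t'],o['tcp_pos'],o['orientation'])
im,d,P=cloud('wrist');save('wp.png',im)
hsv=cv2.cvtColor(im,cv2.COLOR_RGB2HSV)
near=np.hypot(P[...,0]-.468,P[...,1]+.308)<.05
y=(cv2.inRange(hsv,(18,120,60),(34,255,255))>0)&near
m=y&(abs(P[...,2]-.153)<.004)
print('top',m.sum(),cv2.minAreaRect(P[m][:,:2].astype(np.float32)),np.median(P[m],0))
hm=(abs(P[...,2]-.075)<.004)&(np.hypot(P[...,0]-.468,P[...,1]+.308)<.055)
print('holder',cv2.minAreaRect(P[hm][:,:2].astype(np.float32)))
E
python3 p.py
```

```text
8.2833 [ 0.46708264 -0.34289109  0.3119424 ] [-1.79793231e+02 -1.42182772e-01  8.99162602e+01]
top 506 ((0.4685210585594177, -0.30865252017974854), (0.023870695382356644, 0.023744171485304832), 34.429656982421875) [ 0.46865207 -0.30833307  0.15243872]
holder ((0.4688554108142853, -0.30835479497909546), (0.06489899009466171, 0.06432314217090607), 21.8330020904541)
```

View pics/wp.png

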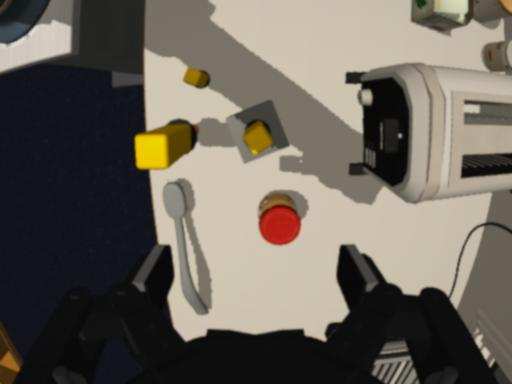

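The wrist view shows the thermometer in the grey holder at (258,137) and the jar at (280,220). The other two, at (165,148) and (197,78), are look-alikes. I turn to its faces and come down above it.

{"api": "play_rows", "payload": {"moves": [[1, 0.1, 1, 0, 0, -0.1, 1], [2, 0.1, 3, 0, 0, -0.2, 1], [3, 0.14, 6, 0, 0, -0.32, 1], [3.44, 0.14, 9, 0, 0, -0.44, 1], [3.44, 0.14, 12, 0, 0, -0.55, 1], [3.44, 0.14, 13.5, 0, 0, -0.6, 1], [3.44, 0.14, 14, 0, 0, -0.6, 1], [3.44, 0.14, 14, 0, 0, -0.6, 1], [3.44, 0.14, 14, 0, 0, -0.6, 1]]}}

```text
t: 9.08
tcp_pos: [0.47, -0.308, 0.175]
orientation: [180.0, 0.0, 124.4]
ft_force: [0.2, -0.2, -0.1]
grip_width: 0.0856
finger_force: 0.0
```

```bash
python3 p.py
```

```text
9.0833 [ 0.46999607 -0.30796276  0.17498534] [1.79958697e+02 3.91521636e-02 1.24381600e+02]
top 1320 ((0.4684527516365051, -0.30812251567840576), (0.023814687505364418, 0.023642677813768387), 35.38077926635742) [ 0.46796193 -0.30717123  0.15248278]
holder ((0.46935349702835083, -0.3086032569408417), (0.06393778324127197, 0.06491859257221222), 21.76348876953125)
```

{"api": "play_rows", "payload": {"moves": [[0.06, -0.14, 1, 0, 0, -0.01, 1], [0.06, -0.14, 3, 0, 0, -0.01, 1], [0.06, -0.14, 5, 0, 0, -0.01, 1], [0.06, -0.14, 6.3, 0, 0, -0.01, 1], [0.06, -0.14, 6.9, 0, 0, -0.01, 1], [0.06, -0.14, 6.9, 0, 0, -0.01, 1], [0.06, -0.14, 6.9, 0, 0, -0.01, 0.5], [0.06, -0.14, 6.9, 0, 0, -0.01, 0.1], [0.06, -0.14, 6.9, 0, 0, -0.01, 0.1], [0.06, -0.14, 6.9, 0, 0, -0.01, 0.1], [0.06, -0.14, 6.9, 0, 0, -0.01, 0.1], [0.06, -0.14, 6.9, 0, 0, -0.01, 0.1], [0.06, -0.14, 6.9, 0, 0, -0.01, 0.1], [0.06, -0.14, 6.9, 0, 0, -0.01, 0.1], [0.06, -0.14, 6.9, 0, 0, -0.01, 0.1]], "squeeze": 40}}

```text
t: 10.38
tcp_pos: [0.4682, -0.309, 0.1059]
orientation: [180.0, 0.1, 125.0]
ft_force: [-0.4, 1.0, 4.3]
grip_width: 0.0235
finger_force: 45.6
```

{"api": "play_rows", "payload": {"moves": [[0, 0, -0.5, 0, 0, 0, 0.1], [0, 0, -1.5, 0, 0, 0, 0.1], [0, 0, -3, 0, 0, 0, 0.1], [0, 0, -5, 0, 0, 0, 0.1], [0, 0, -7, 0, 0, 0, 0.1], [0, 0, -9, 0, 0, 0, 0.1], [0, 0, -10.5, 0, 0, 0, 0.1], [0, 0, -11, 0, 0, 0, 0.1], [0, 0, -11, 0, 0, 0, 0.1], [0, 0, -11, 0, 0, 0, 0.1]]}}

```text
t: 11.22
tcp_pos: [0.4672, -0.3086, 0.2148]
orientation: [-180.0, -0.1, 124.9]
ft_force: [-0.0, -0.5, -2.4]
grip_width: 0.0233
finger_force: 45.0
```

Run:
```python
from h import *
o=observe();t=o['tcp_pos'];R=Ro.from_euler('xyz',o['orientation'],degrees=True).as_matrix()
print(t,o['orientation'],R.T@(np.array([.5138,.0468,t[2]])-t)*100)
```

```text
[ 0.46716645 -0.30861576  0.21484924] [-1.79975815e+02 -5.22837170e-02  1.24946668e+02] [2.64616721e+01 2.41811950e+01 1.39396749e-02]
```

{"api": "play_rows", "payload": {"moves": [[1, 0.9, 0, 0, 0, 0, 0.1], [3, 2.7, 0, 0, 0, 0, 0.1], [5, 4.6, 0, 0, 0, 0, 0.1], [7.4, 6.8, 0, 0, 0, 0, 0.1], [9.8, 9, 0, 0, 0, 0, 0.1], [12.2, 11.1, 0, 0, 0, 0, 0.1], [14.6, 13.3, 0, 0, 0, 0, 0.1], [17, 15.5, 0, 0, 0, 0, 0.1], [19.4, 17.7, 0, 0, 0, 0, 0.1], [21.8, 19.9, 0, 0, 0, 0, 0.1], [24, 21.9, 0, 0, 0, 0, 0.1], [25.6, 23.4, 0, 0, 0, 0, 0.1], [26.3, 24.1, 0, 0, 0, 0, 0.1], [26.5, 24.2, 0, 0, 0, 0, 0.1], [26.5, 24.2, 0, 0, 0, 0, 0.1], [26.5, 24.2, 0, 0, 0, 0, 0.1], [26.5, 24.2, 0, 0, 0, 0, 0.1]]}}

```text
t: 12.63
tcp_pos: [0.514, 0.045, 0.215]
orientation: [-179.9, 0.0, 124.8]
ft_force: [0.3, -0.2, -0.3]
grip_width: 0.0238
finger_force: 44.9
```

```bash
cat > q.py <<'E'
from h import *
for n in('scene','side','wrist'):
    o=observe();t=o['tcp_pos'];im,d,P=cloud(n)
    if n=='wrist': save('wq%d.png'%(o['t']*100),im)
    if n=='scene': save('sq%d.png'%(o['t']*100),cv2.resize(im[100:240,140:310],(680,560),interpolation=cv2.INTER_CUBIC))
    hsv=cv2.cvtColor(im,cv2.COLOR_RGB2HSV)
    near=(np.hypot(P[...,0]-.514,P[...,1]-.047)<.05)&(d>0)
    for nm,lo,hi in(('copper',(4,90,60),(16,255,255)),('yel',(18,120,60),(34,255,255)),('blue',(100,80,30),(128,255,255))):
        m=near&(cv2.inRange(hsv,lo,hi)>0)
        if m.sum()>5: print(n,nm,m.sum(),np.percentile(P[m],5,0).round(4),np.median(P[m],0).round(4),np.percentile(P[m],95,0).round(4))
print(o['t'],t,o['orientation'])
E
python3 q.py; ls pics
```

```text
scene copper 18 [0.5012 0.0371 0.126 ] [0.5082 0.0428 0.1801] [0.5184 0.0519 0.2094]
scene yel 63 [0.4979 0.031  0.1889] [0.5057 0.0384 0.1985] [0.5211 0.0481 0.2177]
scene blue 258 [0.4931 0.0266 0.0317] [0.5074 0.0407 0.0571] [0.5325 0.0646 0.0712]
side copper 9 [0.5062 0.0405 0.1266] [0.5117 0.0427 0.131 ] [0.5171 0.0454 0.137 ]
side yel 98 [0.5066 0.0288 0.1939] [0.5172 0.0367 0.2339] [0.5266 0.0484 0.2642]
side blue 189 [0.4925 0.0139 0.0288] [0.5131 0.0376 0.0585] [0.5344 0.0843 0.4556]
wrist copper 94 [0.5069 0.044  0.0437] [0.5109 0.049  0.1282] [0.518  0.0516 0.1436]
wrist yel 5679 [0.4988 0.0375 0.2007] [0.5089 0.0514 0.2562] [0.5206 0.0594 0.2627]
wrist blue 1081 [0.4934 0.0286 0.0297] [0.5109 0.0491 0.067 ] [0.5344 0.0671 0.0705]
12.7333 [0.51418646 0.04537502 0.2152512 ] [-1.79974651e+02  1.90706016e-02  1.24798242e+02]
crop.png
s_430.png
s_545.png
s_693.png
scene.png
side.png
sq1263.png
w1.png
w_425.png
w_540.png
w_688.png
wp.png
wq1273.png
```

Run:
```python
from h import *
im,d,P=cloud('wrist');o=observe()
hsv=cv2.cvtColor(im,cv2.COLOR_RGB2HSV)
near=(np.hypot(P[...,0]-.514,P[...,1]-.047)<.05)
m=near&(cv2.inRange(hsv,(18,120,60),(34,255,255))>0)
print(cv2.minAreaRect(P[m&(P[...,2]>.258)&(P[...,2]<.268)][:,:2].astype(np.float32)),np.percentile(P[m][:,2],98))
m=near&(cv2.inRange(hsv,(4,90,60),(16,255,255))>0)&(P[...,2]>.115)&(P[...,2]<.14)
print('foot',m.sum(),P[m].min(0),P[m].max(0))
t=o['tcp_pos'];R=Ro.from_euler('xyz',o['orientation'],degrees=True).as_matrix()
print(t,o['orientation'],R.T@(np.array([.5138,.0468,t[2]])-t)*100)
```

```text
((0.5127848982810974, 0.045440033078193665), (0.02404157817363739, 0.023556919768452644), 36.0060920715332) 0.26305255173272746
foot 75 [0.50672538 0.04213957 0.12553231] [0.518105   0.05198345 0.13105267]
[0.51425844 0.04595868 0.21534552] [-1.79997942e+02  1.14676044e-02  1.24843639e+02] [ 9.52408148e-02  1.04435110e-02 -1.94372937e-05]
```

View pics/wq1273.png

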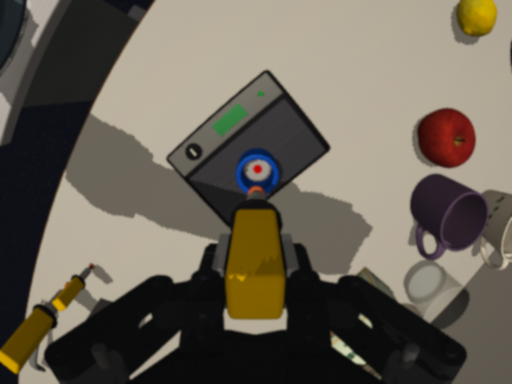

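View pics/sq1263.png

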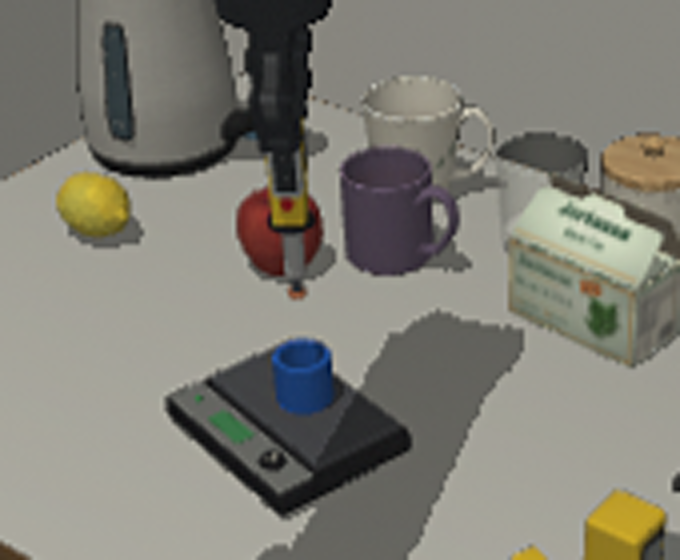

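The wrist view shows the collar round the dot at (257,170), with the foot just in front of it at (257,192). In the scene crop the probe hangs upright over the seated collar. Now I lower it.

{"api": "play_rows", "payload": {"moves": [[0.06, 0.14, 1, 0, 0, 0, 0.1], [0.06, 0.14, 2.5, 0, 0, 0, 0.1], [0.06, 0.14, 3.5, 0, 0, 0, 0.1], [0.06, 0.14, 4.2, 0, 0, 0, 0.1], [0.06, 0.14, 4.8, 0, 0, 0, 0.1], [0.06, 0.14, 5.3, 0, 0, 0, 0.1], [0.06, 0.14, 5.8, 0, 0, 0, 0.1], [0.06, 0.14, 6.3, 0, 0, 0, 0.1], [0.06, 0.14, 6.8, 0, 0, 0, 0.1], [0.06, 0.14, 7.2, 0, 0, 0, 0.1], [0.06, 0.14, 7.5, 0, 0, 0, 0.1], [0.06, 0.14, 7.5, 0, 0, 0, 0.1], [0.06, 0.14, 7.5, 0, 0, 0, 0.1]]}}

```text
t: 13.92
tcp_pos: [0.5151, 0.0483, 0.1403]
orientation: [180.0, -0.0, 124.9]
ft_force: [-0.8, 0.4, -1.0]
grip_width: 0.0234
finger_force: 45.0
```

Run:
```python
from h import *
F=[]
im,d,P=cloud('wrist');o=observe()
hsv=cv2.cvtColor(im,cv2.COLOR_RGB2HSV)
near=(np.hypot(P[...,0]-.514,P[...,1]-.047)<.05)
m=near&(cv2.inRange(hsv,(18,120,60),(34,255,255))>0)
zt=np.percentile(P[m][:,2],90);print('top',cv2.minAreaRect(P[m&(abs(P[...,2]-zt)<.004)][:,:2].astype(np.float32)),zt)
m=near&(cv2.inRange(hsv,(100,80,30),(128,255,255))>0)&(abs(P[...,2]-.07)<.003)
print('rim',m.sum(),circ(P,m))
print(o['t'],o['tcp_pos'],o['orientation'],o['ft_force'])
```

```text
top ((0.5137127637863159, 0.04781343415379524), (0.02384817600250244, 0.024650603532791138), 35.51307678222656) 0.1874710611065259
rim 652 (array([0.5135, 0.0471]), 0.0217, array([0.5031, 0.0576, 0.0695]))
13.9667 [0.51523003 0.04831919 0.14046986] [1.79977293e+02 9.96505278e-03 1.24948524e+02] [ 0.2982987  -0.01152974 -0.48271436]
```

{"api": "play_rows", "payload": {"moves": [[-0.05, -0.03, 0.3, 0, 0, 0, 0.1], [-0.05, -0.03, 0.5, 0, 0, 0, 0.1], [-0.05, -0.03, 0.7, 0, 0, 0, 0.1], [-0.05, -0.03, 0.85, 0, 0, 0, 0.1], [-0.05, -0.03, 1.0, 0, 0, 0, 0.1], [-0.05, -0.03, 1.15, 0, 0, 0, 0.1], [-0.05, -0.03, 1.15, 0, 0, 0, 0.1], [-0.05, -0.03, 1.15, 0, 0, 0, 0.1], [-0.05, -0.03, 1.15, 0, 0, 0, 0.1], [-0.05, -0.03, 1.15, 0, 0, 0, 0.1], [-0.05, -0.03, 1.15, 0, 0, 0, 0.1], [-0.05, -0.03, 1.15, 0, 0, 0, 0.1]]}}

```text
t: 14.97
tcp_pos: [0.5153, 0.0477, 0.129]
orientation: [180.0, 0.0, 124.9]
ft_force: [0.3, 0.4, 2.5]
grip_width: 0.0236
finger_force: 45.3
```

Run:
```python
from h import *
f=[];z=[]
for i in range(6):
    im,d,P=cloud('wrist');o=observe();f.append(o['ft_force']);z.append(o['tcp_pos'])
    hsv=cv2.cvtColor(im,cv2.COLOR_RGB2HSV)
    near=(np.hypot(P[...,0]-.514,P[...,1]-.047)<.05)
    m=near&(cv2.inRange(hsv,(18,120,60),(34,255,255))>0)
    zt=np.percentile(P[m][:,2],90);print('top',cv2.minAreaRect(P[m&(abs(P[...,2]-zt)<.004)][:,:2].astype(np.float32)),zt)
print(np.mean(f,0),np.mean(z,0),o['t'],o['orientation'],o['finger_force'])
m=near&(cv2.inRange(hsv,(100,80,30),(128,255,255))>0)&(abs(P[...,2]-.07)<.003)
print('rim',m.sum(),circ(P,m))
im,_=grab_frame('scene');save('fin.png',cv2.resize(im[130:240,150:300],(750,550),interpolation=cv2.INTER_CUBIC))
```

```text
top ((0.5138605833053589, 0.04725588485598564), (0.023959757760167122, 0.02438199520111084), 35.304317474365234) 0.1761869905714195
top ((0.5138733983039856, 0.04725738242268562), (0.024014055728912354, 0.024039404466748238), 36.67449188232422) 0.17617244292002177
top ((0.5138092637062073, 0.0474281944334507), (0.02391699142754078, 0.024196386337280273), 34.283016204833984) 0.17615963476952584
top ((0.5138046145439148, 0.04736961051821709), (0.023850755766034126, 0.023854156956076622), 34.968448638916016) 0.1761519918282056
top ((0.5138754844665527, 0.04740161448717117), (0.024013787508010864, 0.023814991116523743), 34.74247741699219) 0.17614181974864468
top ((0.5139182806015015, 0.0472383126616478), (0.023905502632260323, 0.024128302931785583), 35.07061004638672) 0.17610807383254
[ 0.02221884 -0.70699205  2.55214246] [0.51526364 0.04769152 0.12890079] 15.2667 [1.79978887e+02 1.06942120e-02 1.24950812e+02] 45.35857379436493
rim 708 (array([0.5137, 0.0471]), 0.0218, array([0.5031, 0.0584, 0.0695]))
```

View pics/fin.png

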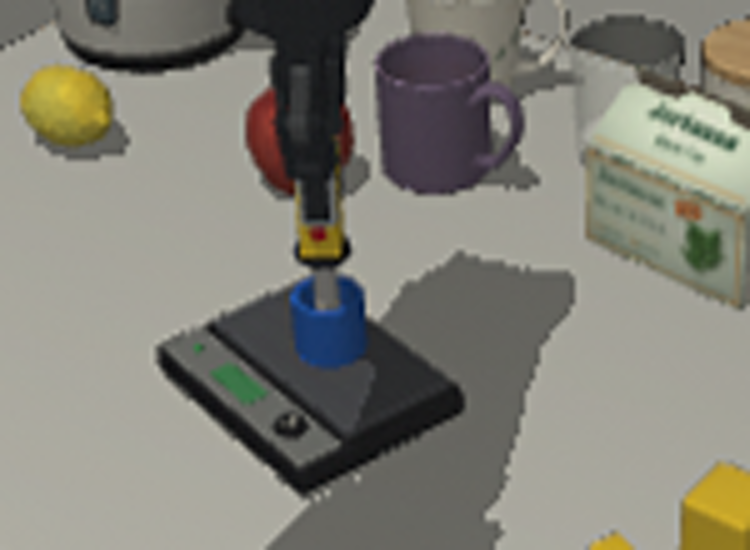

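The crop shows the probe upright at (322,260), centred in the seated collar at (330,320). Wrist force has risen by about 3.4 N, which matches 6 mm of travel. I hand in now.

```bash
python3 -c "
from h import *
print(close_job())"
```

```text
the job is handed in; nothing more can be done
None
```

I handed the job in at about 15 s. The collar is home on the plate and released. The thermometer is held upright on the red dot, clear of the collar, with its foot about 6 mm in by camera height and a 3–3.5 N force rise. The hand-in gave no verdict.

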